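Wedge an axle rest into its tapered dovetail way

TASK

Mount the axle rest in the bench fixture: take it by its V head, start its narrow end in the open mouth of the tapered dovetail way, and slide it in until it wedges tight. Feel for the tight point and push firmly but not hard (about 15 N, never over 25 N), then let go; it must stay clamped in the way by itself. Leave the other things on the bench where they are.

Things in the scene. Friction and masses are not known exactly. Their poses are not given: they have to be found in the camera images.
- slide: the axle rest, a loose steel part of about 0.35 kg standing on the bench: a dovetail foot 70 mm long and 14 mm high that tapers in plan, at its underside 54 mm wide at the rear, 42 mm at the nose (flanks lean inwards 25 degrees from upright), with a dark head on its rear half. Origin: middle of the foot's underside; x points to the narrow nose (at x = 35 mm), z up
- slide_head (a point): grip point in the rest's dark head, 15 mm behind the rest's origin and 40 mm above its underside. The head is 40 mm long along x (rear face flat and flush with the foot's rear end, 35 mm behind the origin), 36 mm wide along y with flat sides, and reaches from 17 to 57 mm above the underside; a V groove 12 mm deep crosses its top along y
- way: the tapered dovetail way, fixed to the bench, at a new place and yaw each time: dark base plate 141 x 108 x 10 mm, two cheeks 104 mm long on it, their tops 24 mm above the bench; 25 mm of bare plate lie before the mouth. Origin: bench level, at the middle of the open mouth between the cheek ends; x points into the way, y left, z up
- way_mouth (a point): middle of the way's open mouth on its floor, 10 mm above the bench. At the floor it is 53 to 58 mm wide here and narrows by 17.5 mm per 100 mm; flanks lean like the foot's. The rest's foot must slide in from here, level: its nose has 4 to 8 mm of play each side. The rest centres itself when pushed on its rear face; oiled, it slides freely with 1 to 3 N
- way_end (a point): narrow far end of the way, 104 mm from the mouth, not reached. The left cheek is a gib on set screws, set anew each time (unseen, up to 2.5 mm): the rest's origin is 27 to 55 mm in from the mouth when both cheeks first touch; from there the push rises steeply, to 15 N within 1 to 2 mm of its travel. So pushed it stays clamped; after under 12 N it may stay loose; over 25 N overdrives the gib
- marker_blue: marker pen, 130 mm long, 18 mm thick, lying between the rest and the way; origin in the middle of its underside; to be left alone
- axle_nut: hexagon nut, 24 x 27 x 13 mm; origin in the middle of its underside; to be left alone
- v_block: separate heavy steel V block, 80 x 60 x 35 mm, without a dovetail foot, near the bench's front edge; not the part to use; origin in the middle of its underside; to be left alone
- cell_pack: pack of three battery cells, 67 x 55 x 18 mm; origin in the middle of its underside; to be left alone
- side_cutters: side cutters lying flat, 141 x 50 x 12 mm; origin in the middle of its underside; to be left alone
Not all that is in view belongs to the job. Leave any green look-alike of the slide alone.

How it is judged:
By the outcome, as a careful person would: the job done as asked, in the order asked, and still so for the second after the job is handed in, with the robot touching nothing.
It also fails if it takes over 64 s, if anything falls off the work surface, if the arm or the gripper's body presses on something with over 40 N, if the wrist force passes 120 N, or if a joint passes its speed limit or range.

ROBOT

A 6-joint arm with a two-finger parallel gripper is mounted at the origin on a cart in front of the work surface, level with it; the furniture and walls round the work are solid. World frame = base frame: x ahead of the robot, y to its left, z up, the work surface at z = 0. Lengths are in m, angles in rad, forces in N, time in s.
With the tool pointing down it reaches from about 0.3 to 0.875 m from the base axis. Payload 6.4 kg.
Tool frame: the origin (TCP) lies midway between the tips of the shut fingers; the grasp point (between the pads) lies 19 mm behind it; z points along the fingers, y is the line along which they close (so a half turn about z gives the same grasp; the last joint's range is limited). The gripper opens to 85 mm and grips with 20 to 120 N. Pads are 22 mm wide; open, the fingers measure 114 mm over their backs; the gripper's body (76 mm by 85 mm) begins 54 mm behind the grasp point. The pads swing forward as they close: fully open they stand 13 mm farther back than shut.
Start: joints at [-1.363, 0.181, 1.607, -0, 1.354, -0.206], TCP at [0.231, -0.526, 0.196] pointing down, gripper open.
Joint ranges: [-2.99, 2.99], [-0.89, 2.07], [0.3, 2.58], [-1.14, 4.28], [0, 2.63], [-3.12, 3.12]. Speed limits (rad/s): [2.57, 2.57, 3.01, 3.14, 3.14, 3.14].

INTERFACE

Orientations are given as a unit quaternion [w, x, y, z].
In Python, from bench import ctrl gives the robot as it stands. The module is installed in compiled form; this text tells all that it offers.
- The arm moves only by the tool move_arm, never from a script. Its argument "plan" is one flat list of numbers, 6 for each row, row after row: the shift along the world's x, y, z in units of 50 mm (1.0 is 50 mm), then the turn, a rotation vector about the world's x, y, z in rad. A call has 1 to 10 rows; each row is the pose to reach, as a shift and turn from the pose commanded when the call began; what a row does not reach only later rows make up. A row lasts 1/8 s, in which the tool goes at most 62.5 mm and 10.7 degrees, less where a joint would pass 70% of its speed; a pose out of reach is approached as far as the arm can. A call with a gripper value outside its range is refused whole. "grip" is the finger opening in mm, from 0 to 85.4, set as the call begins (left out, the last holds). The fingers move at their own pace and stop on an object; the grip force is fixed at half the most. Time passes only in rows, so rows that repeat a pose let the fingers close. It gives the time, the measured TCP pose, the force, the opening and the grip force at its end, in the units of the state.
- ctrl.get_obs(): the state, without advancing time (a new reading comes with each control period).
- ctrl.camera(name): name is "side" or "top"; returns a dict with "pixels" (480x640x3 uint8, red, green, blue), "fx", "fy", "cx", "cy" (pixels), "origin" and "attitude" of the camera in the world. Camera axes: x right, y down, z forward; pixel columns grow to the right and rows downward; lengths in m; the calibration is good to about 2 mm. A picture is of the moment at which its call begins. There is no depth.
- ctrl.hand_in(): hands the job in; it is judged then, once.
The state is a dict: "time_s": time; "q": joint angles; "dq": joint speeds; "joint_efforts": joint torques, N m; "eef_pos": TCP position; "eef_rot": TCP orientation; "wrist_force": force on the tool from outside, world axes, zero at the start; "torque": the same for the moment, N m; "opening": opening from 0.0 (shut) to 1.0 (fully open); "grasp_force": force on a finger pad.
Only numpy, scipy, OpenCV 4.12 (cv2) and the standard library are available. Lean on these libraries where they do the work, as an engineer would, in place of code of your own. Each camera call takes 0.05 s, during which the arm holds its last target. There are 200 camera calls.

## Working session

There is one attempt and no reset: what is moved stays moved. The work goes in short steps, Python scripts to look and compute and a tool call to move; the robot and the scene stay as the last step left them, time stands still between calls to the robot, and variables do not carry over. Pictures are saved under pics/ and viewed, at most 10 in all, crops included, and the job is handed in when it is done.

Besides the shell and the picture viewer there is one more tool, called after "Request:" as name(argument=value, ...) on one line, values as JSON. move_arm: Moves the arm, as the interface text tells. Its arguments: {"type":"object","properties":{"plan":{"type":"array"},"grip":{"type":"number"}},"required":["plan"]}

```bash
mkdir -p pics; cat > h.py <<'E'
import numpy as np, cv2
from bench import ctrl
from scipy.spatial.transform import Rotation as R
def rot(a):
    a=np.array(a,float)
    return a if a.shape==(3,3) else R.from_quat(a,scalar_first=True).as_matrix()
def ray(c,u,v,z):
    A=rot(c["attitude"]); d=A@np.array([(u-c["cx"])/c["fx"],(v-c["cy"])/c["fy"],1]); o=np.array(c["origin"])
    return o+d*(z-o[2])/d[2]
def proj(c,p):
    q=rot(c["attitude"]).T@(np.array(p)-np.array(c["origin"])); return np.array([q[0]/q[2]*c["fx"]+c["cx"],q[1]/q[2]*c["fy"]+c["cy"]])
def snap(n,f):
    c=ctrl.camera(n); cv2.imwrite("pics/"+f,cv2.cvtColor(c["pixels"],cv2.COLOR_RGB2BGR))
    np.save("pics/"+f+".npy",{k:c[k] for k in c if k!="pixels"},allow_pickle=True); return c
def load(f): return np.load("pics/"+f+".npy",allow_pickle=True).item()
E
python3 - <<'E'
from h import *
for n in("top","side"):
    c=snap(n,n+"0.png"); print(n,c["fx"],c["cx"],c["cy"],c["origin"],c["attitude"])
print(ctrl.get_obs())
E
```

```text
top 539.5991479974151 326.772919870359 232.80859157878066 [ 0.44788822 -0.24286095  1.01488836] [-0.02696445  0.71628187 -0.69666718  0.02946258]
side 517.1897718103179 315.49767643198396 238.17733740128938 [ 0.1974102  -1.18948339  0.45442106] [-0.5616486   0.81253313 -0.1279923   0.08921171]
{'time_s': 0.1, 'q': array([-1.36333052e+00,  1.81465982e-01,  1.60786681e+00,  6.50598659e-06,
        1.35380950e+00, -2.06294860e-01]), 'dq': array([-2.59951550e-03,  6.51251179e-06, -2.05420913e-03, -4.26690469e-04,
       -1.69322897e-04, -1.34563496e-03]), 'joint_efforts': array([ 1.10627800e-04, -4.45880914e+01, -3.52238488e+01, -3.37148604e-04,
        4.25034217e-03, -5.34832594e-06]), 'eef_pos': array([ 0.23109092, -0.52593841,  0.19529463]), 'eef_rot': array([-7.74820670e-04,  9.78676330e-01,  2.05407013e-01,  2.72253088e-06]), 'wrist_force': array([-1.02560332, -0.19977195, -0.19799796]), 'torque': array([ 0.04519576,  0.02166235, -0.02218116]), 'grasp_force': 0.0, 'opening': 0.9978267998812362}
```

View pics/top0.png

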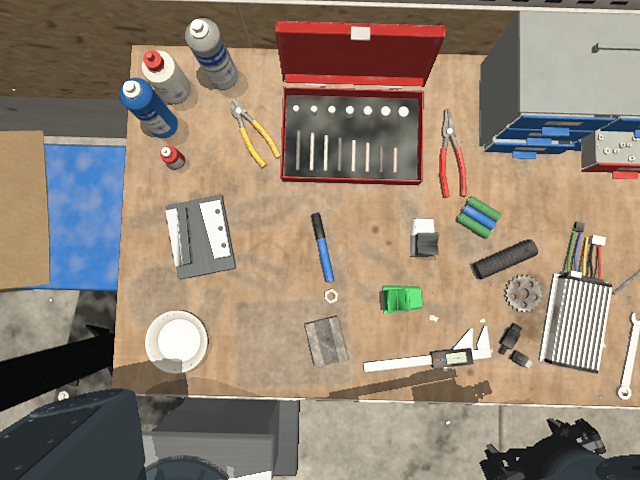

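View pics/side0.png

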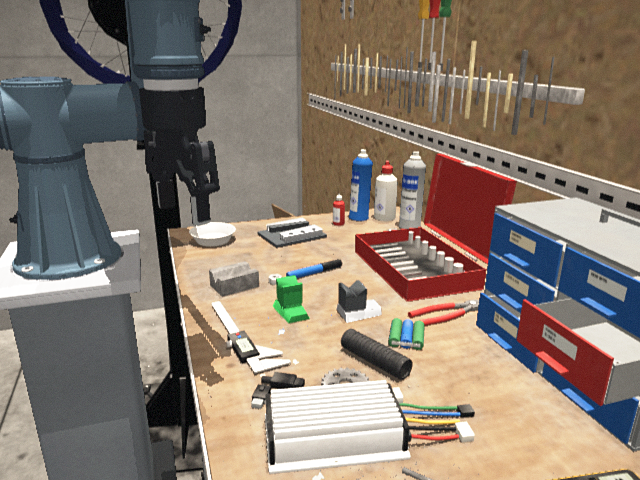

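The top view shows the rest at about (424,238), the way at (200,238), the pen at (322,247) and the green look-alike at (402,298). I'll enlarge the rest and the way.

```bash
python3 - <<'E'
import cv2,numpy as np
a=cv2.imread("pics/top0.png")
l=cv2.resize(a[185:285,155:245],None,fx=6,fy=6,interpolation=cv2.INTER_CUBIC)[:600]
r=cv2.resize(a[210:265,400:445],None,fx=5,fy=5,interpolation=cv2.INTER_CUBIC)
o=np.zeros((600,780,3),np.uint8); o[:,:540]=l; o[:275,550:775]=r
s=cv2.imread("pics/side0.png")[270:325,330:385]; s=cv2.resize(s,(225,225),interpolation=cv2.INTER_CUBIC); o[300:525,550:775]=s
cv2.imwrite("pics/c1.png",o)
E
```

```text
(no output)
```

View pics/c1.png

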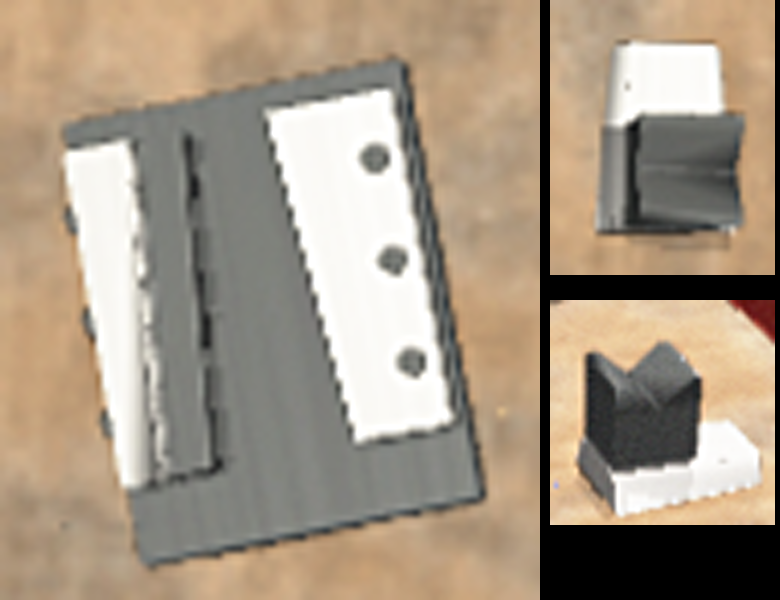

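The bare strip at the crop's bottom, about (315,530), is wider than the one at the top. So the mouth faces the robot and the way runs up the image. The rest's nose also points up, with its V head over the rear half.

```bash
cat > m.py <<'E'
from h import *
c=load("top0.png")
P=lambda U,V,s,u0,v0,z: ray(c,(U+.5)/s-.5+u0,(V+.5)/s-.5+v0,z)
w=[P(*p,6,155,185,.010) for p in [(65,130),(405,60),(485,495),(150,565)]]
for p in w: print("plate",p.round(4))
fl,fr,nr,nl=w
print("sizes",[np.linalg.norm(a-b).round(4) for a,b in((fl,nl),(fr,nr),(fl,fr),(nl,nr))])
d=(fl+fr-nl-nr); yaw=np.arctan2(d[1],d[0]); dy=(fl+nl-fr-nr); print("yaw",np.degrees(yaw),np.degrees(np.arctan2(-dy[0],dy[1])))
cen=(fl+fr+nr+nl)/4; x=np.array([np.cos(yaw),np.sin(yaw),0]);y=np.array([-x[1],x[0],0])
print("cen",cen,"mouth from plate center",cen+x*(-.0705+.025))
# gap edges at cheek tops z=.024 : mouth end & far end
t=[P(*p,6,155,185,.024) for p in [(187,133),(265,115),(355,441),(217,466)]]
for p in t: q=p-(cen+x*(-.0455)); print("gap in way frame",q@x,q@y)
k=lambda U,V,z:P(U-550,V,5,400,210,z)
print("nose edge",k(615,43,.014),k(718,43,.014))
h=[k(*p,.057) for p in[(638,115),(743,115),(743,228),(638,228)]]
for p in h: print("head",p.round(4))
print("head cen",np.mean(h,0)); print("rear left foot",k(598,232,0))
E
python3 m.py
```

```text
plate [0.5698 0.0582 0.01  ]
plate [ 0.5948 -0.0469  0.01  ]
plate [ 0.4597 -0.0774  0.01  ]
plate [0.4353 0.025  0.01  ]
sizes [np.float64(0.1385), np.float64(0.1385), np.float64(0.108), np.float64(0.1053)]
yaw 13.30599158898238 13.403115721694874
cen [ 0.51489209 -0.0102796   0.01      ] mouth from plate center [ 0.47061354 -0.02075149  0.01      ]
gap in way frame 0.10350932357593168 0.013744636830969924
gap in way frame 0.1041371362880315 -0.010775251931659797
gap in way frame -9.25408357926443e-05 -0.0191358985590199
gap in way frame 0.0009605686322112465 0.023510289421006685
nose edge [ 0.5598077  -0.40465188  0.014     ] [ 0.56088787 -0.44311684  0.014     ]
head [ 0.5294 -0.4063  0.057 ]
head [ 0.5305 -0.4437  0.057 ]
head [ 0.4902 -0.4442  0.057 ]
head [ 0.4892 -0.4069  0.057 ]
head cen [ 0.50981083 -0.42526713  0.057     ]
rear left foot [ 0.48968488 -0.40158002  0.        ]
```

Everything matches the given sizes. The way has yaw 13.35° with its mouth centre near (0.4705, -0.0207), and the gap centre sits about +2 mm in y. The rest has yaw of about 1.5° and its head is at (0.510, -0.425). I'll go above the head.

Request:
move_arm(plan=[0.8,0.3,-0.1,0,0,-0.06,1.8,0.65,-0.3,0,0,-0.13,2.8,1.0,-0.6,0,0,-0.2,3.8,1.4,-0.9,0,0,-0.27,4.7,1.7,-1.2,0,0,-0.33,5.3,1.92,-1.4,0,0,-0.37,5.58,2.02,-1.5,0,0,-0.387,5.58,2.02,-1.5,0,0,-0.387,5.58,2.02,-1.5,0,0,-0.387], grip=85)

```text
time_s: 1.23
eef_pos: [0.5096, -0.4257, 0.121]
eef_rot: [-0.0, 1.0, 0.013, -0.0]
wrist_force: [-0.4, 0.8, 0.1]
opening: 0.994
grasp_force: 0.0
```

Request:
move_arm(plan=[0,0,-0.5,0,0,0,0,0,-1.1,0,0,0,0,0,-1.6,0,0,0,0,0,-1.9,0,0,0,0,0,-2.04,0,0,0,0,0,-2.04,0,0,0])

```text
time_s: 1.98
eef_pos: [0.5101, -0.4259, 0.0194]
eef_rot: [0.0, 1.0, 0.013, 0.0]
wrist_force: [-0.1, 0.3, -0.3]
opening: 0.995
grasp_force: 0.0
```

```bash
python3 - <<'E'
from h import *
s=snap("side","s1.png")["pixels"]; t=snap("top","t1.png")["pixels"]
a=cv2.resize(s[200:340,290:420],(520,560)); b=cv2.resize(t[200:270,390:460],(280,280))
o=np.zeros((560,800,3),np.uint8); o[:,:520]=a;o[:280,520:]=b
cv2.imwrite("pics/c2.png",o[:,:,::-1]); print(ctrl.get_obs()["eef_pos"])
E
```

```text
[ 0.51073289 -0.42620025  0.02024295]
```

View pics/c2.png

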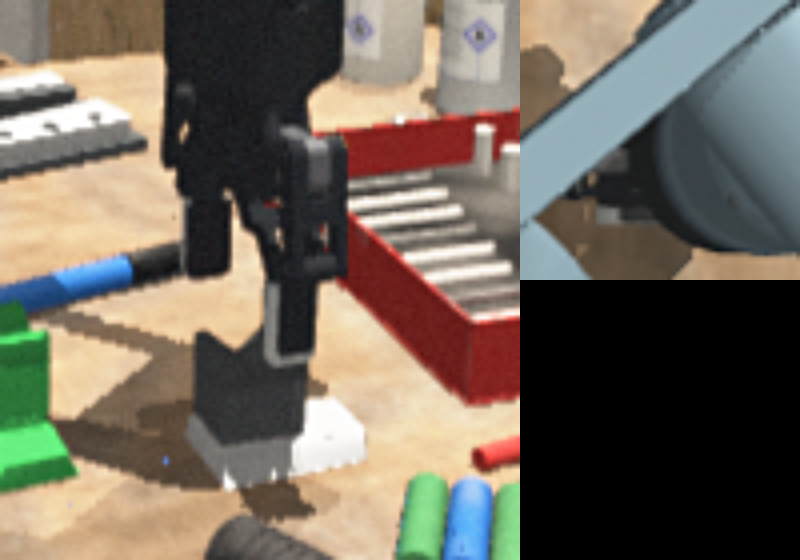

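The side view shows the open fingers straddling the dark head, with the near fingertip at about crop (290,360). I'll check that against the projection.

```bash
python3 - <<'E'
from h import *
c=load("s1.png")
for p in [(.5101,-.469,.033),(.5101,-.425,.045),(.529,-.4437,.057),(.49,-.444,.057),(.4895,-.4069,.057),(.56,-.443,.014)]: print(p,(proj(c,p)-[290,200])*4)
E
```

```text
(0.5101, -0.469, 0.033) [278.0231966  430.57294613]
(0.5101, -0.425, 0.045) [240.6851807  361.14184222]
(0.529, -0.4437, 0.057) [297.6867547  348.67895349]
(0.49, -0.444, 0.057) [214.03056099 361.24782723]
(0.4895, -0.4069, 0.057) [183.28282044 325.90187972]
(0.56, -0.443, 0.014) [357.83714107 425.44444807]
```

```bash
python3 - <<'E'
from h import *
c=load("s1.png")
def rayy(u,v,y):
    A=rot(c["attitude"]); d=A@np.array([(u-c["cx"])/c["fx"],(v-c["cy"])/c["fy"],1]); o=np.array(c["origin"]); return o+d*(y-o[1])/d[1]
for U,V,y in [(290,362,-.469),(207,275,-.382),(290,362,-.475)]: print(rayy(290+U/4,200+V/4,y))
# known points: head near top front corner, nose corner
for U,V,y in [(305,345,-.4437),(226,488,-.452),(364,460,-.4465)]: print(rayy(290+U/4,200+V/4,y))
print(ctrl.get_obs())
E
```

```text
[ 0.51446566 -0.469       0.06476203]
[ 0.50993534 -0.382       0.06840059]
[ 0.5118253  -0.475       0.06800701]
[ 0.53239698 -0.4437      0.05826592]
[ 0.4938009  -0.452      -0.00125394]
[ 0.56220411 -0.4465     -0.00200643]
{'time_s': 2.075, 'q': array([-8.73450907e-01,  5.63870045e-01,  1.47735999e+00,  8.42117405e-06,
        1.09857816e+00,  6.70586413e-01]), 'dq': array([ 0.00252416, -0.00413057, -0.00278207,  0.00088568, -0.00063845,
       -0.00069928]), 'joint_efforts': array([-8.38746107e-02, -5.75131416e+01, -3.00545740e+01, -4.92063598e-03,
        1.42089743e-02, -1.30172593e-03]), 'eef_pos': array([ 0.51073289, -0.42620025,  0.02024295]), 'eef_rot': array([6.89168691e-04, 9.99910123e-01, 1.33771874e-02, 5.66679359e-04]), 'wrist_force': array([-0.08551497, -0.98841173,  0.90102647]), 'torque': array([ 0.01747896, -0.02439627,  0.01357568]), 'grasp_force': 0.0, 'opening': 0.9969038131131488}
```

```bash
python3 - <<'E'
from h import *
s=snap("side","s2.png")["pixels"]
p=cv2.cvtColor(cv2.imread("pics/s1.png"),cv2.COLOR_BGR2RGB); print(np.abs(s.astype(int)-p).max())
a=cv2.resize(s[200:340,290:420],(520,560),interpolation=cv2.INTER_CUBIC)
z=cv2.imread("pics/side0.png")[130:240,140:230,::-1]; b=cv2.resize(z,(270,330))
o=np.zeros((560,800,3),np.uint8); o[:,:520]=a;o[:330,525:795]=b
cv2.imwrite("pics/c3.png",o[:,:,::-1]); c=load("side0.png")
for dy in(-.04,0,.04): print(proj(c,(.231,-.526+dy,.209)))
print(ctrl.get_obs()["eef_pos"])
E
```

```text
163
[188.02558575 251.10941369]
[185.34841754 240.30807927]
[182.9350787  230.57119392]
[ 0.51081925 -0.42620982  0.02033408]
```

View pics/c3.png

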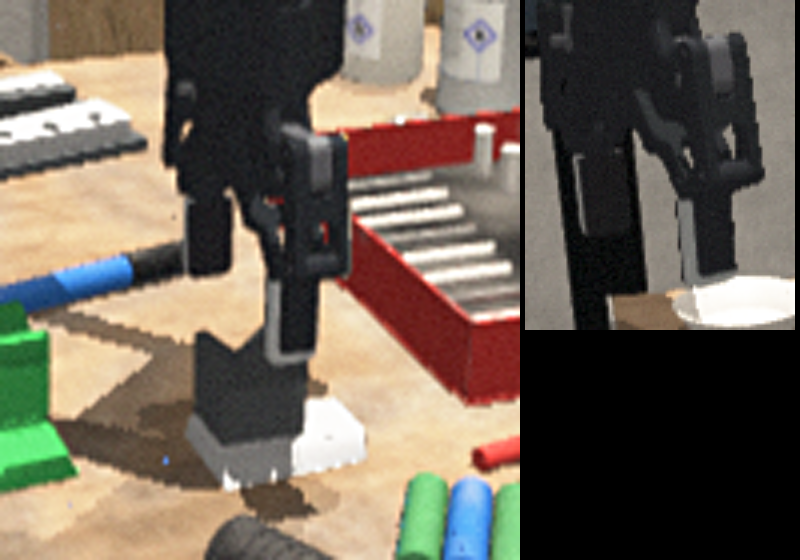

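The fingertips appear at z of about 0.066, both here and in the start picture, while the reported TCP predicts about 0.033. I can't tell yet which is true. The open fingers clear the foot on both sides, so I'll go down slowly watching the force, then look.

Request:
move_arm(plan=[0,0,-0.1,0,0,0,0,0,-0.2,0,0,0,0,0,-0.3,0,0,0,0,0,-0.4,0,0,0,0,0,-0.4,0,0,0])

```text
time_s: 2.75
eef_pos: [0.5098, -0.425, -0.0017]
eef_rot: [-0.001, 1.0, 0.013, -0.0]
wrist_force: [-0.4, -0.4, -0.0]
opening: 0.998
grasp_force: 0.0
```

```bash
python3 - <<'E'
from h import *
s=snap("side","s3.png")["pixels"]
a=cv2.resize(s[200:340,290:420],(520,560),interpolation=cv2.INTER_CUBIC)
cv2.imwrite("pics/c4.png",a[:,:,::-1])
o=ctrl.get_obs(); print(o["eef_pos"],o["wrist_force"],o["q"])
E
```

```text
[ 0.51005706 -0.42528511 -0.00129989] [-0.02448274 -0.39422813 -0.17723914] [-8.73345692e-01  5.93343383e-01  1.48283129e+00  1.13793044e-05
  1.06608745e+00  6.70620490e-01]
```

View pics/c4.png

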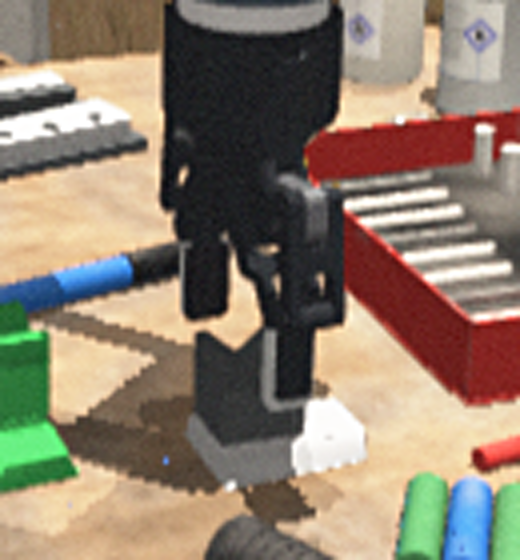

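The near tip is at crop (288,408), so its z is about 0.046 and the picture is consistent: the real tips sit about 34 mm above the reported TCP. I'll go on down in small steps, watching the force.

Request:
move_arm(plan=[0,0,-0.05,0,0,0,0,0,-0.1,0,0,0,0,0,-0.15,0,0,0,0,0,-0.15,0,0,0])

```text
time_s: 3.3
eef_pos: [0.51, -0.4253, -0.0087]
eef_rot: [-0.0, 1.0, 0.013, -0.0]
wrist_force: [-0.2, -0.4, -0.4]
opening: 0.994
grasp_force: 0.0
```

Request:
move_arm(plan=[0,0,-0.05,0,0,0,0,0,-0.1,0,0,0,0,0,-0.14,0,0,0,0,0,-0.14,0,0,0])

```text
time_s: 3.8
eef_pos: [0.5101, -0.4253, -0.0157]
eef_rot: [-0.0, 1.0, 0.013, -0.0]
wrist_force: [-0.3, -0.6, -0.8]
opening: 0.995
grasp_force: 0.0
```

Under the stated geometry the tips would now be below the bench, and there is no contact, so the offset is real. Closing now.

Request:
move_arm(plan=[0,0,0,0,0,0,0,0,0,0,0,0,0,0,0,0,0,0,0,0,0,0,0,0,0,0,0,0,0,0,0,0,0,0,0,0], grip=25)

```text
time_s: 4.55
eef_pos: [0.5106, -0.4261, -0.0148]
eef_rot: [0.001, 1.0, 0.013, 0.0]
wrist_force: [0.1, -0.6, 5.0]
opening: 0.408
grasp_force: 61.3
```

```bash
python3 - <<'E'
from h import *
s=snap("side","s4.png")["pixels"]
a=cv2.resize(s[200:340,290:420],(520,560),interpolation=cv2.INTER_CUBIC)
cv2.imwrite("pics/c5.png",a[:,:,::-1])
E
```

```text
(no output)
```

View pics/c5.png

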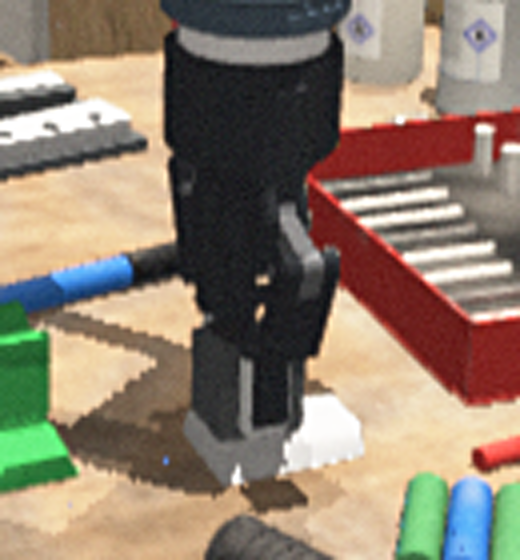

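The grip holds: 61 N at 35 mm opening on the 36 mm head. The tips at crop (270,430) sit nearly on the foot, with +5 N in z, and would scrape the cheek tops. I'll regrip 6 mm higher.

Request:
move_arm(plan=[0,0,0,0,0,0,0,0,0,0,0,0,0,0,0,0,0,0,0,0,0.06,0,0,0,0,0,0.12,0,0,0,0,0,0.12,0,0,0], grip=55)

```text
time_s: 5.35
eef_pos: [0.5105, -0.4258, -0.0089]
eef_rot: [0.0, 1.0, 0.013, 0.0]
wrist_force: [0.9, 0.0, 1.2]
opening: 0.648
grasp_force: 0.0
```

Request:
move_arm(plan=[0,0,0,0,0,0,0,0,0,0,0,0,0,0,0,0,0,0,0,0,0,0,0,0,0,0,0,0,0,0], grip=25)

```text
time_s: 5.98
eef_pos: [0.5105, -0.4258, -0.009]
eef_rot: [0.0, 1.0, 0.013, 0.0]
wrist_force: [-0.2, -0.3, 4.7]
opening: 0.41
grasp_force: 61.0
```

Grip is good. Lift, then carry over the pen to above the bare plate: shift (-1.96, 7.85), turn +0.207.

Request:
move_arm(plan=[0,0,0.2,0,0,0,0,0,0.7,0,0,0,0,0,1.3,0,0,0,-0.1,0.3,1.6,0,0,0.01,-0.25,1.0,1.6,0,0,0.03,-0.45,1.8,1.6,0,0,0.05,-0.65,2.6,1.6,0,0,0.07,-0.85,3.4,1.6,0,0,0.09,-1.05,4.2,1.6,0,0,0.11])

```text
time_s: 7.1
eef_pos: [0.4565, -0.2135, 0.07]
eef_rot: [-0.001, 0.998, 0.069, -0.001]
wrist_force: [0.3, -0.3, -3.3]
opening: 0.404
grasp_force: 60.3
```

Request:
move_arm(plan=[-0.2,0.8,0,0,0,0.02,-0.4,1.6,0,0,0,0.04,-0.6,2.4,0,0,0,0.06,-0.75,3.0,0,0,0,0.08,-0.86,3.45,0,0,0,0.09,-0.91,3.65,0,0,0,0.097,-0.91,3.65,0,0,0,0.097,-0.91,3.65,0,0,0,0.097,-0.91,3.65,0,0,0,0.097])

```text
time_s: 8.22
eef_pos: [0.4125, -0.0337, 0.0706]
eef_rot: [0.0, 0.993, 0.116, 0.0]
wrist_force: [0.6, -0.1, -2.9]
opening: 0.409
grasp_force: 60.3
```

```bash
python3 - <<'E'
from h import *
t=snap("top","t5.png")["pixels"]; s=snap("side","s5.png")["pixels"]
o=np.zeros((520,800,3),np.uint8)
o[:,:400]=cv2.resize(t[180:310,150:250],(400,520),interpolation=cv2.INTER_CUBIC)
o[:480,400:]=cv2.resize(s[150:270,230:330],(400,480),interpolation=cv2.INTER_CUBIC)
cv2.imwrite("pics/c6.png",o[:,:,::-1]); g=ctrl.get_obs(); print(g["eef_pos"],g["eef_rot"],g["wrist_force"],g["q"])
E
```

```text
[ 0.41235111 -0.03353555  0.07056812] [ 2.13763917e-05  9.93232176e-01  1.16145780e-01 -3.34305467e-05] [ 0.35251375  0.93575659 -3.33594496] [-3.69821320e-01 -2.24809237e-02  2.10581933e+00 -7.92198749e-05
  1.05829339e+00  9.68196835e-01]
```

View pics/c6.png

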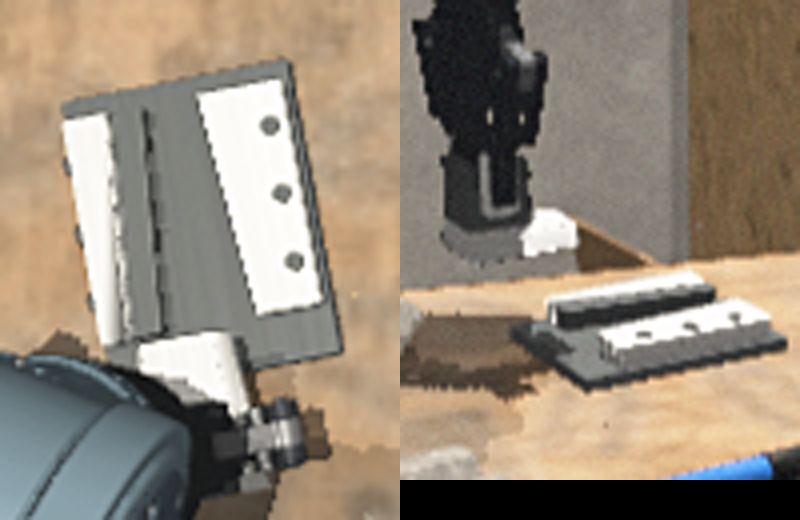

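The rest hangs level in the grip, with its nose edge in the top crop from (137,347) to (238,332). I'll put that in the way frame.

```bash
cat > w.py <<'E'
from h import *
yaw=np.radians(13.35); X=np.array([np.cos(yaw),np.sin(yaw),0]);Y=np.array([-X[1],X[0],0]); M=np.array([.4706,-.0208,0])
E
python3 - <<'E'
from w import *
c=load("t5.png")
f=lambda U,V,z: ray(c,(U+.5)/4-.5+150,(V+.5)/4-.5+180,z)
a,b=f(137,347,.0936),f(238,332,.0936)
for p in(a,b,(a+b)/2): print(p.round(4),((p-M)@X).round(4),((p-M)@Y).round(4))
d=a-b; print("yaw",np.degrees(np.arctan2(-d[0],d[1])), "width",np.linalg.norm(d))
g=np.array([.4124,-.0335,0])-M; print("tcp",g@X,g@Y)
for p in [(158,330),(258,314)]:
    q=f(*p,.024)-M; print("mouth gap",q@X,q@Y)
E
```

```text
[ 0.4575 -0.0035  0.0936] -0.0087 0.0198
[ 0.4651 -0.0462  0.0936] -0.0112 -0.0234
[ 0.4613 -0.0248  0.0936] -0.01 -0.0018
yaw 10.053618064494296 width 0.04330120046211621
tcp -0.05955972095069831 0.0010814990868939427
mouth gap 0.0018341162120208954 0.02642270010392542
mouth gap -0.0002978896406154558 -0.019749927250149422
```

The nose is about 9 mm before the mouth and about 1.3 mm right of the gap centre, well inside the play. Going down to about 1 mm above the floor.

Request:
move_arm(plan=[-0.006,0.025,-0.3,0,0,0,-0.006,0.025,-0.65,0,0,0,-0.006,0.025,-1.0,0,0,0,-0.006,0.025,-1.2,0,0,0,-0.006,0.025,-1.3,0,0,0,-0.006,0.025,-1.37,0,0,0,-0.006,0.025,-1.37,0,0,0,-0.006,0.025,-1.37,0,0,0])

```text
time_s: 9.32
eef_pos: [0.4123, -0.0319, 0.0025]
eef_rot: [0.0, 0.993, 0.117, 0.0]
wrist_force: [-0.0, 0.5, -3.7]
opening: 0.409
grasp_force: 60.2
```

Request:
move_arm(plan=[0.049,0.012,0,0,0,0,0.097,0.023,0,0,0,0,0.146,0.035,0,0,0,0,0.195,0.046,0,0,0,0,0.243,0.058,0,0,0,0,0.292,0.069,0,0,0,0,0.34,0.081,0,0,0,0,0.389,0.092,0,0,0,0,0.389,0.092,0,0,0,0])

```text
time_s: 10.45
eef_pos: [0.4316, -0.0271, 0.0021]
eef_rot: [0.0, 0.993, 0.117, 0.0]
wrist_force: [-1.2, 0.3, -3.1]
opening: 0.407
grasp_force: 60.2
```

```bash
python3 - <<'E'
from h import *
t=snap("top","t6.png")["pixels"]; s=snap("side","s6.png")["pixels"]
o=np.zeros((560,800,3),np.uint8)
o[:520,:400]=cv2.resize(t[180:310,150:250],(400,520),interpolation=cv2.INTER_CUBIC)
o[:480,400:]=cv2.resize(s[170:250,240:307],(400,480),interpolation=cv2.INTER_CUBIC)
cv2.imwrite("pics/c7.png",o[:,:,::-1])
E
```

```text
(no output)
```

View pics/c7.png

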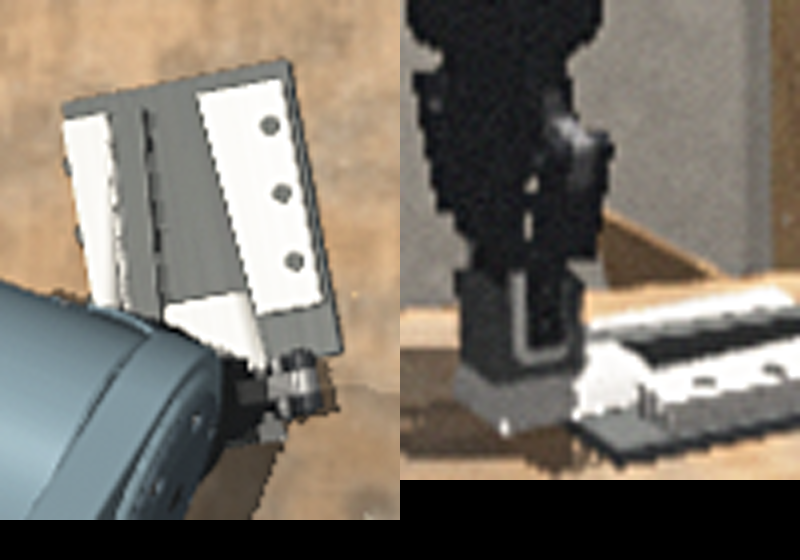

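The nose edge at top crop (165–245, 300) lies between the cheeks, just inside the mouth. There is a small gap on each side and the force is low. Sliding farther in.

Request:
move_arm(plan=[0.049,0.012,0,0,0,0,0.097,0.023,0,0,0,0,0.146,0.035,0,0,0,0,0.195,0.046,0,0,0,0,0.243,0.058,0,0,0,0,0.292,0.069,0,0,0,0,0.292,0.069,0,0,0,0])

```text
time_s: 11.42
eef_pos: [0.4462, -0.0237, 0.0021]
eef_rot: [0.0, 0.993, 0.117, 0.0]
wrist_force: [-0.3, 0.2, -3.3]
opening: 0.406
grasp_force: 60.2
```

Request:
move_arm(plan=[0.049,0.012,0,0,0,0,0.097,0.023,0,0,0,0,0.146,0.035,0,0,0,0,0.195,0.046,0,0,0,0,0.243,0.058,0,0,0,0,0.292,0.069,0,0,0,0,0.292,0.069,0,0,0,0])

```text
time_s: 12.3
eef_pos: [0.461, -0.0205, 0.0021]
eef_rot: [0.0, 0.993, 0.117, 0.0]
wrist_force: [2.0, -2.6, -5.2]
opening: 0.407
grasp_force: 60.2
```

Light side contact (2.6 N) shows the flanks starting to guide it. I'll let go here and then push from the rear face, so it can centre itself.

Request:
move_arm(plan=[0,0,-0.01,0,0,0,0,0,-0.01,0,0,0,0,0,-0.01,0,0,0,0,0,-0.01,0,0,0,0,0,0.3,0,0,0,0,0,0.8,0,0,0,0,0,1.3,0,0,0,0,0,1.4,0,0,0], grip=62)

```text
time_s: 13.3
eef_pos: [0.4623, -0.0207, 0.0745]
eef_rot: [0.001, 0.993, 0.117, 0.002]
wrist_force: [0.8, 0.1, -0.1]
opening: 0.73
grasp_force: 0.0
```

Request:
move_arm(plan=[-0.22,-0.052,0,0,0,0,-0.44,-0.104,0,0,0,0,-0.66,-0.156,0,0,0,0,-0.876,-0.208,0,0,0,0,-0.876,-0.208,0,0,0,0,-0.876,-0.208,-0.3,0,0,0,-0.876,-0.208,-0.7,0,0,0,-0.876,-0.208,-1.1,0,0,0,-0.876,-0.208,-1.3,0,0,0,-0.876,-0.208,-1.39,0,0,0], grip=0)

```text
time_s: 14.55
eef_pos: [0.4164, -0.0304, 0.0017]
eef_rot: [-0.0, 0.993, 0.117, -0.001]
wrist_force: [-0.3, -0.3, -0.0]
opening: 0.003
grasp_force: 0.0
```

```bash
python3 - <<'E'
from h import *
t=snap("top","t7.png")["pixels"]; s=snap("side","s7.png")["pixels"]
o=np.zeros((560,800,3),np.uint8)
o[:520,:400]=cv2.resize(t[180:310,150:250],(400,520),interpolation=cv2.INTER_CUBIC)
o[:480,400:]=cv2.resize(s[170:250,240:307],(400,480),interpolation=cv2.INTER_CUBIC)
cv2.imwrite("pics/c8.png",o[:,:,::-1]); g=ctrl.get_obs(); print(g["eef_pos"],g["wrist_force"],g["opening"])
E
```

```text
[ 0.41666955 -0.03055282  0.00225162] [-0.0857821   0.20328929 -0.17812939] 0.0008558027776720238
```

View pics/c8.png

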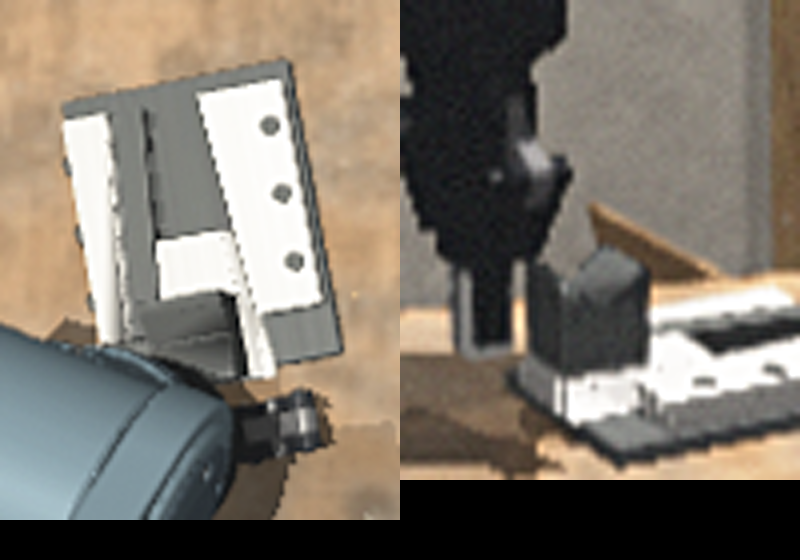

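The rest now stands level in the way by itself, its nose at top crop (155–240, 240). The shut fingers are just behind its rear face at side crop (525,310). Pushing on 20 mm.

Request:
move_arm(plan=[0.049,0.012,0,0,0,0,0.097,0.023,0,0,0,0,0.146,0.035,0,0,0,0,0.195,0.046,0,0,0,0,0.243,0.058,0,0,0,0,0.292,0.069,0,0,0,0,0.34,0.081,0,0,0,0,0.389,0.092,0,0,0,0])

```text
time_s: 15.65
eef_pos: [0.4362, -0.026, 0.0025]
eef_rot: [-0.0, 0.993, 0.117, -0.0]
wrist_force: [-1.1, -0.9, 0.3]
opening: 0.001
grasp_force: 0.6
```

Request:
move_arm(plan=[0.039,0.009,0,0,0,0,0.078,0.018,0,0,0,0,0.117,0.028,0,0,0,0,0.156,0.037,0,0,0,0,0.195,0.046,0,0,0,0])

```text
time_s: 16.27
eef_pos: [0.4461, -0.0237, 0.0026]
eef_rot: [0.0, 0.993, 0.117, -0.0]
wrist_force: [-0.9, -1.7, 0.7]
opening: 0.0
grasp_force: 0.6
```

Request:
move_arm(plan=[0.019,0.005,0,0,0,0,0.039,0.009,0,0,0,0,0.058,0.014,0,0,0,0,0.078,0.018,0,0,0,0])

```text
time_s: 16.77
eef_pos: [0.4499, -0.0228, 0.0026]
eef_rot: [-0.0, 0.993, 0.117, -0.0]
wrist_force: [-0.4, -1.0, 0.5]
opening: -0.004
grasp_force: 0.6
```

Request:
move_arm(plan=[0.015,0.0035,0,0,0,0,0.029,0.007,0,0,0,0,0.043,0.0105,0,0,0,0])

```text
time_s: 17.15
eef_pos: [0.4521, -0.0223, 0.0026]
eef_rot: [-0.0, 0.993, 0.117, -0.0]
wrist_force: [-1.3, -0.7, 0.3]
opening: -0.0
grasp_force: 0.6
```

```bash
python3 - <<'E'
from w import *
t=snap("top","t8.png")["pixels"]
o=cv2.resize(t[190:290,155:235],(480,600),interpolation=cv2.INTER_CUBIC)
cv2.imwrite("pics/c9.png",o[:,:,::-1]); g=ctrl.get_obs(); print(g["eef_pos"],g["wrist_force"],(g["eef_pos"]-M)@X)
E
```

```text
[ 0.45217843 -0.02225827  0.00261693] [-0.81571227 -0.5420193  -0.04292288] -0.018260490062545504
```

View pics/c9.png

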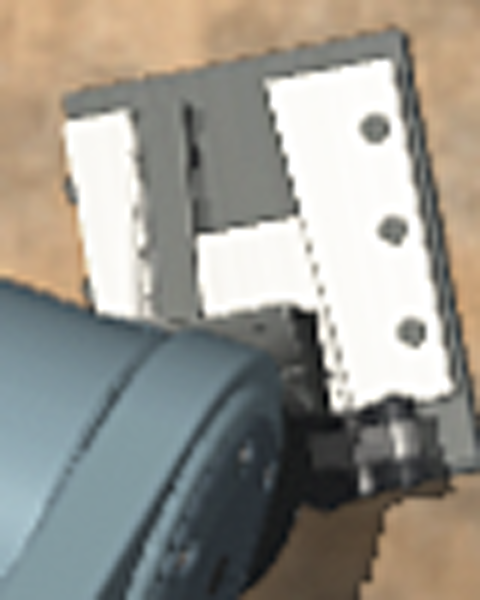

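The nose edge runs from about (197,232) to (300,215), nearly filling the gap. I'll compute how deep it is.

```bash
python3 - <<'E'
from w import *
c=load("t8.png")
f=lambda U,V,z: ray(c,(U+.5)/6-.5+155,(V+.5)/6-.5+190,z)
for p in[(197,232),(300,215),(190,200),(294,200)]:
    for z in(.010,.024): q=f(*p,z)-M; print(p,z,(q@X).round(4),(q@Y).round(4))
E
```

```text
(197, 232) 0.01 0.0657 0.0213
(197, 232) 0.024 0.0637 0.018
(300, 215) 0.01 0.0644 -0.0111
(300, 215) 0.024 0.0624 -0.0139
(190, 200) 0.01 0.0759 0.0216
(190, 200) 0.024 0.0739 0.0183
(294, 200) 0.01 0.0694 -0.0101
(294, 200) 0.024 0.0674 -0.0129
```

The origin is about 29 mm in, with roughly 3 mm of slack left, so about 15 mm to go. I'll do 5 mm in small rows and then shorter feeling steps.

Request:
move_arm(plan=[0.019,0.005,0,0,0,0,0.039,0.009,0,0,0,0,0.058,0.014,0,0,0,0,0.078,0.018,0,0,0,0,0.078,0.018,0,0,0,0])

```text
time_s: 17.82
eef_pos: [0.4561, -0.0213, 0.0026]
eef_rot: [-0.0, 0.993, 0.117, 0.0]
wrist_force: [-0.5, 0.1, -0.1]
opening: -0.001
grasp_force: 0.1
```

Request:
move_arm(plan=[0.015,0.0035,0,0,0,0,0.029,0.007,0,0,0,0,0.039,0.009,0,0,0,0])

```text
time_s: 18.2
eef_pos: [0.4579, -0.021, 0.0026]
eef_rot: [0.0, 0.993, 0.117, 0.0]
wrist_force: [-1.0, -0.6, -0.1]
opening: -0.003
grasp_force: 0.6
```

Request:
move_arm(plan=[0.01,0.0023,0,0,0,0,0.02,0.0047,0,0,0,0,0.03,0.007,0,0,0,0])

```text
time_s: 18.58
eef_pos: [0.4594, -0.0206, 0.0026]
eef_rot: [-0.0, 0.993, 0.117, -0.0]
wrist_force: [-1.2, -0.8, 1.4]
opening: 0.001
grasp_force: 0.6
```

Request:
move_arm(plan=[0.01,0.0023,0,0,0,0,0.02,0.0047,0,0,0,0,0.03,0.007,0,0,0,0])

```text
time_s: 18.95
eef_pos: [0.4609, -0.0202, 0.0026]
eef_rot: [-0.0, 0.993, 0.117, -0.0]
wrist_force: [-1.5, -1.2, 0.2]
opening: 0.001
grasp_force: 0.6
```

Request:
move_arm(plan=[0.01,0.0023,0,0,0,0,0.02,0.0047,0,0,0,0,0.025,0.006,0,0,0,0])

```text
time_s: 19.32
eef_pos: [0.4622, -0.0199, 0.0026]
eef_rot: [-0.0, 0.993, 0.117, 0.0]
wrist_force: [-1.4, -1.0, -0.9]
opening: 0.002
grasp_force: 0.6
```

Request:
move_arm(plan=[0.01,0.0023,0,0,0,0,0.02,0.0047,0,0,0,0])

```text
time_s: 19.58
eef_pos: [0.4632, -0.0197, 0.0026]
eef_rot: [-0.0, 0.993, 0.117, 0.0]
wrist_force: [-1.1, -1.7, 0.2]
opening: 0.0
grasp_force: 0.6
```

Request:
move_arm(plan=[0.01,0.0023,0,0,0,0,0.02,0.0047,0,0,0,0])

```text
time_s: 19.82
eef_pos: [0.4642, -0.0195, 0.0026]
eef_rot: [-0.0, 0.993, 0.117, 0.0]
wrist_force: [-1.2, -1.0, 0.9]
opening: 0.003
grasp_force: 0.6
```

Request:
move_arm(plan=[0.01,0.0023,0,0,0,0,0.02,0.0047,0,0,0,0])

```text
time_s: 20.08
eef_pos: [0.4651, -0.0192, 0.0026]
eef_rot: [-0.0, 0.993, 0.117, -0.0]
wrist_force: [0.0, -0.6, 0.6]
opening: 0.002
grasp_force: 0.6
```

Request:
move_arm(plan=[0.01,0.0023,0,0,0,0,0.02,0.0047,0,0,0,0])

```text
time_s: 20.32
eef_pos: [0.4662, -0.019, 0.0026]
eef_rot: [-0.0, 0.993, 0.117, 0.0]
wrist_force: [0.0, -1.6, 0.4]
opening: -0.001
grasp_force: 0.6
```

Request:
move_arm(plan=[0.01,0.0023,0,0,0,0,0.02,0.0047,0,0,0,0])

```text
time_s: 20.58
eef_pos: [0.4672, -0.0188, 0.0026]
eef_rot: [-0.0, 0.993, 0.117, 0.0]
wrist_force: [-0.9, -0.8, -0.0]
opening: 0.002
grasp_force: 0.6
```

Request:
move_arm(plan=[0.01,0.0023,0,0,0,0,0.02,0.0047,0,0,0,0])

```text
time_s: 20.82
eef_pos: [0.4682, -0.0186, 0.0026]
eef_rot: [0.0, 0.993, 0.117, 0.0]
wrist_force: [-1.4, -1.4, 0.8]
opening: -0.001
grasp_force: 0.6
```

Request:
move_arm(plan=[0.01,0.0023,0,0,0,0,0.02,0.0047,0,0,0,0])

```text
time_s: 21.08
eef_pos: [0.4692, -0.0183, 0.0026]
eef_rot: [0.0, 0.993, 0.117, 0.0]
wrist_force: [-1.2, -0.5, -0.2]
opening: -0.003
grasp_force: 0.6
```

Request:
move_arm(plan=[0.01,0.0023,0,0,0,0,0.02,0.0047,0,0,0,0])

```text
time_s: 21.32
eef_pos: [0.4701, -0.0181, 0.0026]
eef_rot: [-0.0, 0.993, 0.117, -0.0]
wrist_force: [-0.7, -2.6, 0.3]
opening: 0.007
grasp_force: 0.7
```

Request:
move_arm(plan=[0.01,0.0023,0,0,0,0,0.02,0.0047,0,0,0,0])

```text
time_s: 21.58
eef_pos: [0.4712, -0.0178, 0.0026]
eef_rot: [-0.0, 0.993, 0.117, -0.0]
wrist_force: [0.4, -1.2, 0.1]
opening: 0.0
grasp_force: 0.6
```

Request:
move_arm(plan=[0.01,0.0023,0,0,0,0,0.02,0.0047,0,0,0,0])

```text
time_s: 21.82
eef_pos: [0.4722, -0.0176, 0.0026]
eef_rot: [0.0, 0.993, 0.117, 0.0]
wrist_force: [-0.7, -2.1, -0.2]
opening: 0.003
grasp_force: 0.6
```

Request:
move_arm(plan=[0.01,0.0023,0,0,0,0,0.02,0.0047,0,0,0,0])

```text
time_s: 22.08
eef_pos: [0.4732, -0.0174, 0.0026]
eef_rot: [-0.0, 0.993, 0.117, -0.0]
wrist_force: [-0.9, -1.1, -0.1]
opening: 0.001
grasp_force: 0.6
```

I've already used up my allowance of viewed pictures (11, one over), so from here I go by force alone.

Request:
move_arm(plan=[0.01,0.0023,0,0,0,0,0.02,0.0047,0,0,0,0])

```text
time_s: 22.32
eef_pos: [0.4736, -0.0172, 0.0026]
eef_rot: [0.0, 0.993, 0.117, -0.001]
wrist_force: [-5.7, -2.5, 3.7]
opening: 0.006
grasp_force: 2.8
```

The tight point: the push rises to about 6 N. Half-millimetre steps now.

Request:
move_arm(plan=[0.005,0.0012,0,0,0,0,0.01,0.0023,0,0,0,0])

```text
time_s: 22.58
eef_pos: [0.4737, -0.0172, 0.0025]
eef_rot: [-0.0, 0.993, 0.117, -0.001]
wrist_force: [-5.8, -2.6, 5.4]
opening: 0.002
grasp_force: 3.5
```

Request:
move_arm(plan=[0.005,0.0012,0,0,0,0,0.01,0.0023,0,0,0,0])

```text
time_s: 22.82
eef_pos: [0.4737, -0.0171, 0.0024]
eef_rot: [-0.0, 0.993, 0.117, -0.001]
wrist_force: [-7.4, -4.2, 5.2]
opening: 0.001
grasp_force: 4.2
```

Request:
move_arm(plan=[0.01,0.0023,0,0,0,0,0.015,0.0035,0,0,0,0])

```text
time_s: 23.08
eef_pos: [0.4739, -0.017, 0.0023]
eef_rot: [-0.0, 0.993, 0.117, -0.002]
wrist_force: [-10.3, -4.3, 7.5]
opening: 0.002
grasp_force: 5.5
```

Request:
move_arm(plan=[0.01,0.0023,0,0,0,0,0.015,0.0035,0,0,0,0])

```text
time_s: 23.32
eef_pos: [0.474, -0.0169, 0.0022]
eef_rot: [-0.0, 0.993, 0.117, -0.003]
wrist_force: [-13.7, -4.9, 9.6]
opening: -0.001
grasp_force: 6.7
```

Request:
move_arm(plan=[0.008,0.002,0,0,0,0,0.008,0.002,0,0,0,0,0.008,0.002,0,0,0,0])

```text
time_s: 23.7
eef_pos: [0.4741, -0.0168, 0.0022]
eef_rot: [-0.0, 0.993, 0.117, -0.003]
wrist_force: [-13.2, -5.8, 8.2]
opening: -0.002
grasp_force: 6.8
```

Request:
move_arm(plan=[0.01,0.0023,0,0,0,0,0.01,0.0023,0,0,0,0,0.01,0.0023,0,0,0,0])

```text
time_s: 24.08
eef_pos: [0.4742, -0.0167, 0.002]
eef_rot: [-0.0, 0.993, 0.117, -0.003]
wrist_force: [-14.5, -6.3, 10.2]
opening: 0.002
grasp_force: 7.5
```

```bash
python3 - <<'E'
from w import *
g=ctrl.get_obs(); print(g["eef_pos"],g["wrist_force"],g["wrist_force"]@X)
snap("top","t9.png")
E
```

```text
[ 0.47416184 -0.01671775  0.00204911] [-14.46542508  -6.26535402  10.21075041] -15.521200091788078
```

15.5 N along the way. Now back straight off, then up, and compare the nose before and after.

Request:
move_arm(plan=[-0.02,-0.005,0,0,0,0,-0.1,-0.023,0,0,0,0,-0.3,-0.07,0,0,0,0,-0.6,-0.14,0,0,0,0,-0.6,-0.14,0.5,0,0,0,-0.6,-0.14,1.3,0,0,0,-0.6,-0.14,2.2,0,0,0,-0.6,-0.14,2.8,0,0,0,-0.6,-0.14,3.0,0,0,0,-0.6,-0.14,3.0,0,0,0])

```text
time_s: 25.38
eef_pos: [0.4472, -0.0234, 0.1523]
eef_rot: [0.0, 0.993, 0.117, 0.0]
wrist_force: [0.4, -0.9, -0.1]
opening: 0.006
grasp_force: 0.0
```

```bash
python3 - <<'E'
from w import *
b=cv2.imread("pics/t9.png"); snap("top","t10.png"); a=cv2.imread("pics/t10.png")
d=cv2.absdiff(a,b).max(2)[195:250,185:215]; print(d.mean(),np.percentile(d,95))
# dominant nose rows along the way's midline
c=load("t10.png")
for im in(b,a): print([int(im[tuple(np.round(proj(c,M+X*x+Y*.002+[0,0,.024])[::-1]).astype(int))].mean()) for x in np.arange(.06,.104,.002)])
print(ctrl.get_obs()["wrist_force"],ctrl.get_obs()["eef_pos"])
E
```

```text
17.22909090909091 82.54999999999995
[138, 242, 255, 252, 249, 248, 248, 248, 248, 248, 249, 251, 253, 229, 115, 129, 130, 130, 131, 131, 131, 130]
[172, 251, 253, 249, 248, 248, 248, 248, 248, 248, 248, 251, 253, 216, 115, 128, 129, 129, 129, 130, 129, 130]
[ 0.26181809  0.20941441 -0.40947478] [ 0.44664011 -0.02320381  0.15147025]
```

The nose stayed put at about 87 mm, so the origin is about 52 mm in, and the robot touches nothing. Handing in.

```bash
python3 -c "
from bench import ctrl
print(ctrl.hand_in())"
```

```text
the job is handed in; nothing more can be done
None
```

The axle rest is wedged in the way, about 52 mm in after a final push of about 15.5 N. It did not move when I let go, and the job is handed in; I viewed 11 pictures, one over the limit of 10.

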